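Move the condiment row into the new rack

TASK

The old wooden condiment rack is to be washed: move its four things, the jam jar, the salt shaker, the spice jar and the pepper mill, over into the bays of the new steel wire rack, one to a bay, in the same order from left to right as they stand now so that the cook still finds them by habit. Lift each one over the rails and set it upright on the bay floor, tip nothing over, and leave the egg timer, mug and tumbler where they are.

Things in the scene. Friction and masses are not known exactly. Their poses are not given: they have to be found in the camera images.
- jam_jar: glass jam jar with a plain white screw lid, red filling, 65 mm diameter (lid 63 mm), 94 mm high, about 0.33 kg; origin at the centre of its underside, z up
- salt_shaker: slim clear salt shaker with a grey domed top, 44 mm diameter up to 70 mm height, dome 34 mm diameter, 90 mm high in all, about 0.1 kg; origin at the centre of its underside, z up
- spice_jar: glass spice jar with a dark lid and dark label, 66 mm diameter (69 mm over the clip), 99 mm high, about 0.42 kg; origin at the centre of its underside, z up
- pepper_mill: turned dark wooden pepper mill, foot 54 mm diameter, waist 41 mm, nearly straight head 46 mm diameter between 90 and 112 mm height, small steel button on top, 131 mm high, about 0.18 kg; origin at the centre of its underside, z up
- old_rack: old rack: fixed wooden tray 94 x 356 mm, holding the four at the start, left or right of the new rack; four bays 82 mm square inside, centred at x = 0, y = +129, +43, -43, -129 mm, bay floor at z = 8 mm; outer boards end at z = 32, dividers 27, end boards 56 mm. Origin at the centre of its underside, x away from the robot, y along the row to the robot's left
- new_rack: new rack: fixed steel wire rack 93 x 352 mm with a sheet floor, empty at the start; four bays 82 mm square inside, centred at x = 0, y = +129, +43, -43, -129 mm, bay floor at z = 8 mm; wire rails in front, behind and between bays end at z = 36, end hoops at 61 mm. Origin at the centre of its underside, x away from the robot, y along the row to the robot's left
- egg_timer: bystander: cream wind-up egg timer, 59 mm diameter, 55 mm high, behind and between the racks; origin at the centre of its underside
- mug: bystander: striped mug, 88 mm diameter with a handle, 92 mm high, behind the racks; origin in the middle of its underside, handle included
- tumbler: bystander: clear glass tumbler, 81 mm diameter, 91 mm high, to the right of the racks; origin at the centre of its underside
Things that resemble listed ones, but are neither listed nor needed, are in the scene too. Leave any blue or yellow look-alike of the salt_shaker alone.

How it is judged:
By the outcome, as a careful person would: the job done as asked, in the order asked, and still so for the second after the job is handed in, with the robot touching nothing.
It also fails if it takes over 104 s, if anything falls off the work surface, if the arm or the gripper's body presses on something with over 40 N, if the wrist force passes 120 N, or if a joint passes its speed limit or range.

ROBOT

A 6-joint arm with a two-finger parallel gripper is mounted at the origin on a cart in front of the work surface, level with it; the furniture and walls round the work are solid. World frame = base frame: x ahead of the robot, y to its left, z up, the work surface at z = 0. Lengths are in m, angles in rad, forces in N, time in s.
With the tool pointing down it reaches from about 0.25 to 0.775 m from the base axis. Payload 4 kg.
Tool frame: the origin (TCP) lies midway between the tips of the shut fingers; the grasp point (between the pads) lies 19 mm behind it; y points along the fingers, z is the direction in which the jaws open and shut, and the axes are right-handed (so a half turn about y gives the same grasp; the last joint's range is limited). The gripper opens to 94 mm and grips with 3 to 60 N. Pads are 16 mm wide; open, the fingers measure 119 mm over their backs; the gripper's body (75 mm by 177 mm) begins 78 mm behind the grasp point.
Start: joints at [1.032, 0.087, 1.371, -0, 1.684, -0.103], TCP at [0.232, 0.499, 0.206] pointing down, gripper open.
Joint ranges: [-3.1, 3.1], [-0.76, 2.03], [0.27, 2.55], [-1.08, 4.22], [0.17, 2.65], [-2.57, 2.57]. Speed limits (rad/s): [2.79, 2.79, 3.14, 3.14, 3.14, 3.14].

INTERFACE

Orientations are given as [roll, pitch, yaw] about the fixed x, y, z axes, in that order (R = Rz(yaw) Ry(pitch) Rx(roll)).
In Python, from bench import robot gives the robot as it stands.
- The arm moves only by the shell command python3 -m creep 'ROWS'. ROWS is JSON, a list of rows, each a list of 5 numbers: the shift along the tool's x, y, z scaled (see below), then the turn about the tool's y scaled (see below), then the gripper command: -1 is shut, 1 is fully open, values between are in proportion. A call has 1 to 20 rows; each row shifts and turns the commanded pose from where the row before left it, along the tool's axes as they then stand; what a row does not reach is not made up. The controller multiplies each number of a shift by 2.5 cm and each number of a turn by 0.12 rad. A row lasts 1/8 s, in which the tool goes at most 62.5 mm and 10.7 degrees, less where a joint would pass 70% of its speed; a pose out of reach is approached as far as the arm can. A call with a number of a shift or a turn outside -1 to 1 is refused whole. A call with a gripper value outside its range is refused whole. The fingers move at their own pace and stop on an object; the grip force is fixed at half the most. Time passes only in rows, so rows that do not move let the fingers close. It gives the time, the measured TCP pose, the force and the opening at its end, in the units of the state.
- robot.get_obs(): the state, without advancing time (a new reading comes with each control period).
- robot.snapshot(name): name is "scene" or "top"; returns a dict with "frame" (400x640x3 uint8, blue, green, red), "fx", "fy", "cx", "cy" (pixels), "dist" ([k1, k2, p1, p2, k3] as OpenCV has them; the pictures are not rectified), "world_from_camera" (4x4, takes a point from camera to world coordinates). Camera axes: x right, y up, looking along -z (the intrinsics and any distortion apply to the point x, -y, -z); pixel columns grow to the right and rows downward; lengths in m; the calibration is good to about 2 mm. A picture is of the moment at which its call begins. There is no depth.
- robot.close_job(): hands the job in, once; it reports no verdict.
Trained networks look in the newest picture that a camera, given by its name, has taken for a name from the list of things; names that differ only in an ending like _2 or _b are one class to them, and where a whole thing is asked for, a point or a joint stands for the part that bears it (a point fixed in the world has none). Each returns a list of dicts, best first, with "p" (0 to 1); they miss things now and then, are a little off and sometimes report something else, mostly with a low value. They report only what shows in the picture. A call takes as long as a camera call. They do not tell look-alikes from the thing itself.
- robot.look_for(label, camera): "box" ([left, top, width, height] in pixels, round what is visible of it).
- robot.spot_point(label, camera): "centre" ([column, row] in pixels: a listed point, or the origin of a listed thing).
The state is a dict: "time": time; "joint_positions": joint angles; "qvel": joint speeds; "joint_torque": joint torques, N m; "tool_pos": TCP position; "ee_rot": TCP orientation; "wrist_force": force on the tool from outside, world axes, zero at the start; "wrist_torque": the same for the moment, N m; "width": finger opening in m.
Only numpy, scipy, OpenCV 4.12 (cv2) and the standard library are available. Lean on these libraries where they do the work, as an engineer would, in place of code of your own. Each camera call takes 0.05 s, during which the arm holds its last target. There are 200 camera calls.

## Working session

There is one attempt and no reset: what is moved stays moved. The work goes in short steps, Python scripts to look and compute and a shell command to move; the robot and the scene stay as the last step left them, time stands still between calls to the robot, and variables do not carry over. Pictures are saved under pics/ and viewed, on a budget of 14 in all, crops included, one or two more only if the job needs it, and the job is handed in when it is done.

```bash
mkdir -p pics; ls
cat > h.py <<'E'
import numpy as np, cv2, json
from bench import robot
from scipy.spatial.transform import Rotation as R
def snap(n,save=None):
    s=robot.snapshot(n)
    if save: cv2.imwrite('pics/'+save,s['frame'])
    return s
def K(s): return np.array([[s['fx'],0,s['cx']],[0,s['fy'],s['cy']],[0,0,1.]])
def unproj(s,uv,z):
    p=cv2.undistortPoints(np.array([[uv]],float),K(s),np.array(s['dist'],float))[0,0]
    T=np.array(s['world_from_camera']); d=T[:3,:3]@np.array([p[0],-p[1],-1]); o=T[:3,3]
    return o+d*(z-o[2])/d[2]
def proj(s,P):
    T=np.linalg.inv(np.array(s['world_from_camera'])); P=np.atleast_2d(P)
    c=P@T[:3,:3].T+T[:3,3]; c=c*[1,-1,-1]
    return cv2.projectPoints(c,np.zeros(3),np.zeros(3),K(s),np.array(s['dist'],float))[0][:,0]
E
python3 - <<'E'
from h import *
ss={n:snap(n,n+'0.png') for n in('scene','top')}
for n,s in ss.items():
    print(n,np.round(s['world_from_camera'],3).tolist(),s['fx'])
    for l in 'jam_jar salt_shaker spice_jar pepper_mill old_rack new_rack egg_timer mug tumbler'.split():
        print(l,[(np.round(d['centre']).tolist(),round(d['p'],2),np.round(unproj(s,d['centre'],0.008 if 'rack' not in l else 0)[:2],3).tolist()) for d in robot.spot_point(l,n)][:4])
o=robot.get_obs();print(o['time'],o['tool_pos'],o['ee_rot'],o['width'])
E
```

```text
pics
scene [[0.503, 0.46, -0.732, -0.537], [-0.864, 0.277, -0.42, -0.785], [0.009, 0.844, 0.537, 0.805], [0.0, 0.0, 0.0, 1.0]] 453.85562227314136
jam_jar [([335.0, 232.0], 0.65, [0.431, -0.297])]
salt_shaker [([454.0, 291.0], 0.63, [0.368, -0.67]), ([313.0, 224.0], 0.61, [0.435, -0.221]), ([304.0, 216.0], 0.43, [0.459, -0.175])]
spice_jar [([268.0, 203.0], 0.84, [0.46, -0.037])]
pepper_mill [([291.0, 209.0], 0.78, [0.469, -0.119]), ([408.0, 256.0], 0.44, [0.439, -0.524])]
old_rack [([305.0, 218.0], 0.55, [0.458, -0.179])]
new_rack [([206.0, 184.0], 0.8, [0.462, 0.228]), ([273.0, 181.0], 0.5, [0.601, 0.039])]
egg_timer [([275.0, 182.0], 0.42, [0.585, 0.022])]
mug [([308.0, 183.0], 0.87, [0.643, -0.081]), ([334.0, 232.0], 0.45, [0.432, -0.295])]
tumbler [([410.0, 255.0], 0.62, [0.447, -0.526])]
top [[0.446, 0.867, -0.222, 0.154], [-0.895, 0.432, -0.113, -0.328], [-0.002, 0.249, 0.969, 1.505], [0.0, 0.0, 0.0, 1.0]] 391.3793147555277
jam_jar [([286.0, 162.0], 0.61, [0.582, 0.034]), ([345.0, 227.0], 0.55, [0.448, -0.295])]
salt_shaker [([429.0, 283.0], 0.53, [0.397, -0.667]), ([221.0, 190.0], 0.49, [0.362, 0.21]), ([324.0, 218.0], 0.4, [0.444, -0.209])]
spice_jar [([289.0, 191.0], 0.92, [0.481, -0.033]), ([232.0, 166.0], 0.67, [0.469, 0.22])]
pepper_mill [([305.0, 203.0], 0.6, [0.463, -0.113])]
old_rack [([318.0, 209.0], 0.68, [0.47, -0.17])]
new_rack [([232.0, 167.0], 0.91, [0.47, 0.221])]
egg_timer [([286.0, 160.0], 0.62, [0.59, 0.037])]
mug [([317.0, 159.0], 0.91, [0.649, -0.073])]
tumbler [([398.0, 253.0], 0.97, [0.447, -0.519])]
1.0 [0.23218742 0.49861946 0.20555181] [-1.57063143e+00 -1.52945114e-05 -4.35786916e-01] 0.09411436215223684
```

View pics/scene0.png

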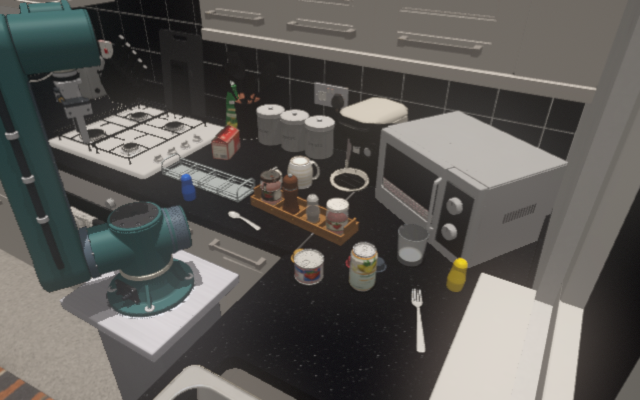

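View pics/top0.png

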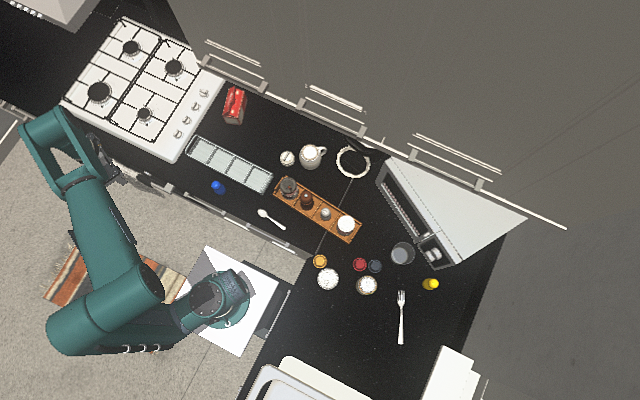

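The pictures show the old wooden rack with (left to right) spice jar, mill, grey salt shaker and jam jar at top px (289,188), (306,199), (326,214), (346,225). The new wire rack is around (232,163). Blue shaker is at top (218,187), yellow at (430,284). Possible salt shakers: grey (326,214), blue and yellow. I choose the grey one in the rack. For the jam jar I choose the white lid in the rack (346,225), not the jars outside it at (328,279) and (366,285). A close crop will check this.

Run:
```python
from h import *
s=snap('top')
def rect(s,c,yaw,lx,ly,z):
    a=np.array([[lx,ly],[lx,-ly],[-lx,-ly],[-lx,ly]])/2
    r=np.array([[np.cos(yaw),-np.sin(yaw)],[np.sin(yaw),np.cos(yaw)]])
    return np.c_[a@r.T+c,np.full(4,z)]
# 4x crop
x0,y0,k=180,125,4
im=cv2.resize(s['frame'][y0:y0+130,x0:x0+190],None,fx=k,fy=k,interpolation=cv2.INTER_CUBIC)
def draw(P,col):
    q=((proj(s,P)-[x0,y0]+.5)*k).astype(int); cv2.polylines(im,[q],True,col,1)
for yaw in(0,):
    draw(rect(s,[.47,-.17],yaw,.094,.356,.032),(0,255,0))
    draw(rect(s,[.47,.221],yaw,.093,.352,.036),(0,255,255))
cv2.imwrite('pics/topcrop.png',im)
s=snap('scene'); 
x0,y0,k=155,145,3.7
im=cv2.resize(s['frame'][y0:y0+100,x0:x0+212],None,fx=k,fy=k,interpolation=cv2.INTER_CUBIC)
draw(rect(s,[.47,-.17],0,.094,.356,.032),(0,255,0))
draw(rect(s,[.47,.221],0,.093,.352,.036),(0,255,255))
cv2.imwrite('pics/scenecrop.png',im)
```

```text
(no output)
```

View pics/topcrop.png

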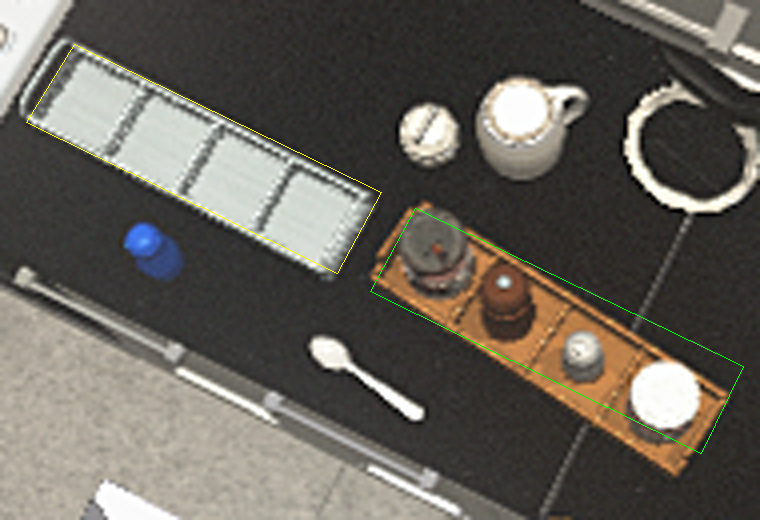

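View pics/scenecrop.png

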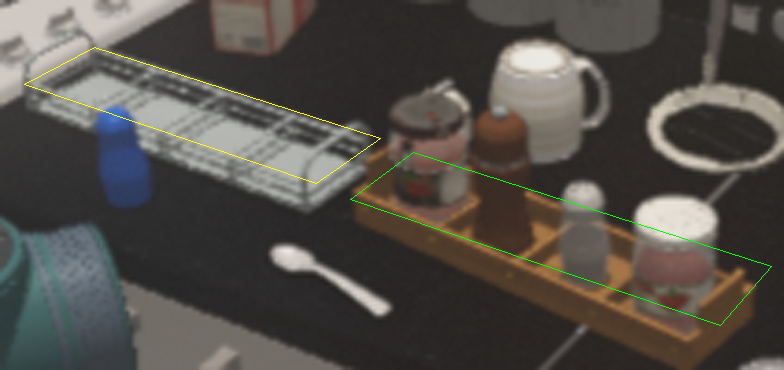

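```bash
cat > fit.py <<'E'
from h import *
from scipy.optimize import least_squares
S={'t':snap('top'),'s':snap('scene')}
off={'t':(180,125,4),'s':(155,145,3.7)}
old=[('t',374,280,-.047,.178,0),('t',678,475,-.047,-.178,0),('t',458,322,-.041,.086,.027),('t',531,365,-.041,0,.027),('t',605,412,-.041,-.086,.027),('t',503,260,.041,.086,.027),('t',575,307,.041,0,.027),('t',640,352,.041,-.086,.027),
('s',690,365,-.047,-.178,0),('s',752,315,.047,-.178,0),('s',357,222,-.047,.178,0)]
new=[('t',110,155,-.043,.086,.036),('t',148,92,.043,.086,.036),('t',185,193,-.043,0,.036),('t',222,125,.043,0,.036),('t',262,228,-.043,-.086,.036),('t',294,163,.043,-.086,.036),('s',30,105,-.0465,.176,0),('s',308,210,-.0465,-.176,0),('s',370,172,.0465,-.176,0)]
def W(p,L):
    c,s=np.cos(p[2]),np.sin(p[2]); return np.c_[p[0]+c*L[:,0]-s*L[:,1],p[1]+s*L[:,0]+c*L[:,1],L[:,2]]
def res(p,D):
    r=[]
    for cam,u,v,*l in D:
        x0,y0,k=off[cam]; r.append(proj(S[cam],W(p,np.array([l])))[0]-[u/k+x0-.4,v/k+y0-.4])
    return np.array(r).ravel()
P={}
for n,D,p0 in(('old',old,[.46,-.18,0]),('new',new,[.47,.22,0])):
    f=least_squares(res,p0,args=(D,),loss='soft_l1'); P[n]=f.x
    print(n,np.round(f.x,4),np.round(res(f.x,D).reshape(-1,2),1).tolist())
    print(' bays',np.round(W(f.x,np.array([[0,y,.008] for y in(.129,.043,-.043,-.129)])),3).tolist())
items={'spice':('t',436,241,.107,'s'),'mill':('t',504,283,.139,'s'),'salt':('t',580,345,.098,'s'),'jam':('t',665,396,.102,'s')}
for n,(c,u,v,z,_) in items.items():
    x0,y0,k=off[c];w=unproj(S[c],(u/k+x0-.4,v/k+y0-.4),z); print(n,np.round(w,3))
ims=[]
for c in 'ts':
    x0,y0,k=off[c]; im=cv2.resize(S[c]['frame'][y0:y0+(130 if c=='t' else 100),x0:x0+(190 if c=='t' else 212)],None,fx=k,fy=k,interpolation=cv2.INTER_CUBIC)[:,:760]
    for n,h in(('old',.027),('new',.036)):
        for a,z in((.047,0),(.041,.008),(.041 if n=='old' else .044,h)):
            for y in (.129,.043,-.043,-.129):
                b=.041 if z else .047
                L=np.array([[a,y+b,z],[a,y-b,z],[-a,y-b,z],[-a,y+b,z]])
                q=((proj(S[c],W(P[n],L))-[x0,y0]+.4)*k).astype(int)
                if z==h or z==0: cv2.polylines(im,[q],True,(0,255,0) if z else (255,0,255),1)
    ims.append(cv2.resize(im,None,fx=.8,fy=.8))
cv2.imwrite('pics/fit.png',np.vstack(ims)[:600*2]); print(np.vstack(ims).shape)
E
python3 fit.py; python3 -c "
import cv2;i=cv2.imread('pics/fit.png');print(i.shape);cv2.imwrite('pics/fit.png',i[:416]) if 0 else cv2.imwrite('pics/fit2.png',cv2.resize(i,(int(600*i.shape[1]/i.shape[0]),600)))"
```

```text
old [ 0.4645 -0.1673 -0.1171] [[0.3, 0.7], [0.1, 0.7], [-1.2, -0.4], [-1.0, 0.7], [-0.7, 1.0], [-0.7, -1.8], [-0.4, -2.0], [2.0, -1.5], [0.5, 1.9], [1.2, 0.1], [0.1, -0.6]]
 bays [[0.48, -0.039, 0.008], [0.469, -0.125, 0.008], [0.459, -0.21, 0.008], [0.449, -0.295, 0.008]]
new [ 0.468   0.2235 -0.0282] [[-1.7, -0.1], [0.2, -2.1], [-2.0, 0.1], [0.1, -0.9], [-2.5, 1.2], [0.6, -0.8], [0.0, 2.7], [0.8, 2.9], [1.7, 0.7]]
 bays [[0.472, 0.352, 0.008], [0.469, 0.267, 0.008], [0.467, 0.181, 0.008], [0.464, 0.095, 0.008]]
spice [ 0.479 -0.041  0.107]
mill [ 0.464 -0.121  0.139]
salt [ 0.452 -0.204  0.098]
jam [ 0.443 -0.295  0.102]
(712, 608, 3)
(712, 608, 3)
```

View pics/fit2.png

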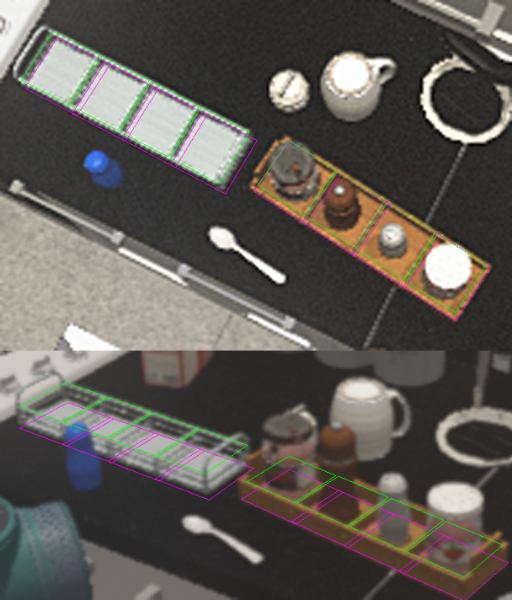

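The magenta z=0 outline sits low on the new rack, so that fit is loose by about 1 px (4 mm). The old rack fits well. I'll refine the new rack with bay-floor centroids and one closer crop.

Run:
```python
from h import *
S={'t':snap('top'),'s':snap('scene')}
for c,(x0,y0,w,h) in {'t':(180,130,100,65),'s':(155,152,105,50)}.items():
    f=cv2.resize(S[c]['frame'][y0:y0+h,x0:x0+w],None,fx=8,fy=8,interpolation=cv2.INTER_CUBIC)
    g=f.min(2); _,m=cv2.threshold(g,150 if c=='t' else 120,255,0)
    m=cv2.morphologyEx(m,cv2.MORPH_OPEN,np.ones((13,13)))
    n,_,st,ce=cv2.connectedComponentsWithStats(m)
    for i in range(1,n):
        if st[i,4]>1500:
            uv=(ce[i]+.5)/8-.5+[x0,y0]; print(c,st[i].tolist(),np.round(unproj(S[c],uv,.008)[:2],3))
    if c=='t':a=f
    else:b=f
def W(p,L):
    co,s=np.cos(p[2]),np.sin(p[2]); return np.c_[p[0]+co*L[:,0]-s*L[:,1],p[1]+s*L[:,0]+co*L[:,1],L[:,2]]
p=[.468,.2235,-.028]
L=np.array([[x,y,.036] for x in(-.043,.043) for y in(.172,.086,0,-.086,-.172)])
for c,im,o in(('t',a,(180,130)),('s',b,(155,152))):
    for q in (proj(S[c],W(p,L))-o+.5)*8: cv2.circle(im,tuple(int(v) for v in q),2,(0,0,255),-1)
cv2.imwrite('pics/nr_t.png',a[:,:800]);cv2.imwrite('pics/nr_s.png',b[:,:800])
```

```text
t [0, 0, 119, 188, 11794] [0.491 0.456]
t [79, 83, 207, 191, 22040] [0.471 0.36 ]
t [219, 155, 208, 196, 23219] [0.468 0.274]
t [372, 231, 356, 270, 48829] [0.465 0.143]
s [0, 0, 302, 168, 25943] [0.522 0.471]
s [87, 103, 681, 281, 67086] [0.47  0.214]
```

View pics/nr_t.png

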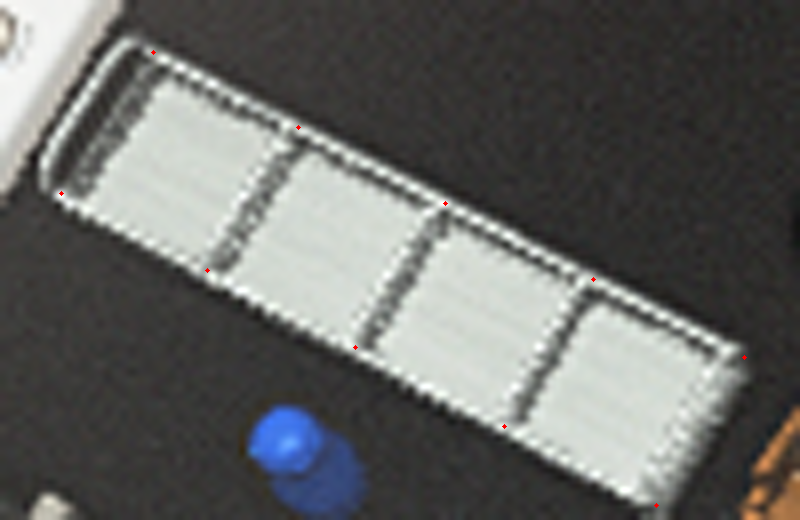

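View pics/nr_s.png

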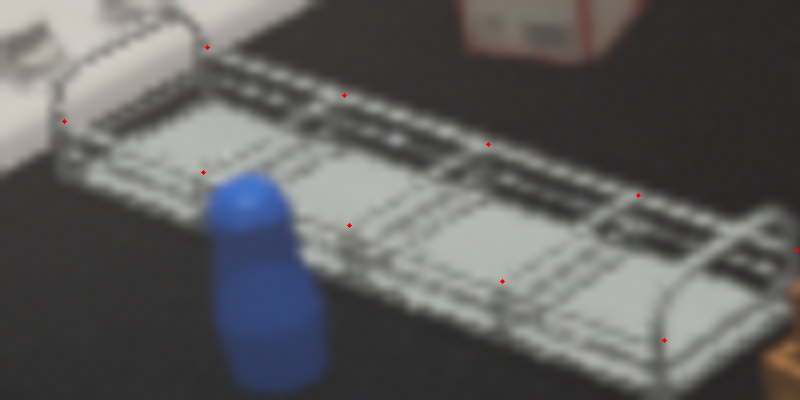

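The red dots lie on the rails within about 3 mm, so the fit holds: the new bays are at about (0.471,0.352), (0.469,0.267), (0.466,0.181) and (0.464,0.095). The crops confirm the grey-domed shaker and the white-lidded jam jar in the wooden rack. First I turn the jaws to world x, then approach.

```bash
python3 -m creep '[[0,0,0,1,1],[0,0,0,1,1],[0,0,0,1,1],[0,0,0,1,1],[0,0,0,1,1],[0,0,0,1,1],[0,0,0,1,1],[0,0,0,1,1],[0,0,0,1,1],[0,0,0,0.46,1],[1,0,0.5,0,1],[1,0,0.5,0,1],[1,0,0.5,0,1],[1,0,0.5,0,1]]'
```

```text
time: 3.05
tool_pos: [0.2825, 0.3978, 0.2056]
ee_rot: [-1.571, 0.0, -1.571]
wrist_force: [0.2, -0.2, 1.2]
width: 0.0944
```

```bash
python3 -m creep '[[1,0,0.5,0,1],[1,0,0.5,0,1],[1,0,0.5,0,1],[1,0,0.5,0,1],[1,0,0.5,0,1],[1,0,0.5,0,1],[1,0,0.5,0,1],[1,0,0.5,0,1],[1,0,0.5,0,1],[1,0,0.5,0,1],[1,0,0.5,0,1],[1,0,0.5,0,1],[1,0.5,0.5,0,1],[1,0.5,0.5,0,1],[1,0.5,0.5,0,1],[1,0.5,0.36,0,1],[1,0.5,0,0,1],[0.55,0.5,0,0,1],[0,0,0,0,1]]'
python3 - <<'E'
from h import *
for n in('top','scene'): snap(n,n+'1.png')
a=cv2.imread('pics/top1.png')[140:270,220:410];b=cv2.imread('pics/scene1.png')[100:260,190:380]
cv2.imwrite('pics/a1.png',np.hstack([cv2.resize(a,(438,300)),cv2.resize(b,(356,300))]))
E
```

```text
time: 5.42
tool_pos: [0.4777, -0.0404, 0.1292]
ee_rot: [-1.573, 0.001, -1.572]
wrist_force: [0.0, 0.7, -0.0]
width: 0.0943
```

View pics/a1.png

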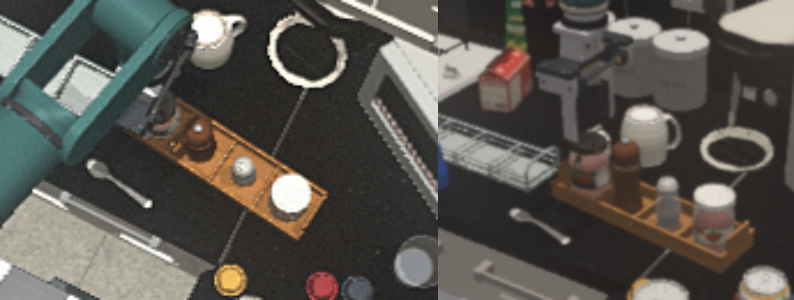

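The gripper is above the spice jar, centred between the end board and the mill. Next I go down, grip and lift.

```bash
python3 -m creep '[[0,0.5,0,0,1],[0,0.5,0,0,1],[0,0.5,0,0,1],[0,0.5,0,0,1],[0,0.5,0,0,1],[0,0.5,0,0,1],[0,0.25,0,0,1],[0,0,0,0,-1],[0,0,0,0,-1],[0,0,0,0,-1],[0,0,0,0,-1],[0,0,0,0,-1]]'
```

```text
time: 7.02
tool_pos: [0.4789, -0.0403, 0.0498]
ee_rot: [-1.57, -0.0, -1.571]
wrist_force: [-0.9, 0.2, 2.7]
width: 0.0676
```

```bash
python3 -m creep '[[0,-0.3,0,0,-1],[0,-0.5,0,0,-1],[0,-0.8,0,0,-1],[0,-0.8,0,0,-1],[0,-0.8,0,0,-1],[0,-0.4,0,0,-1],[-0.5,0,0,0,-1],[-1,0,0,0,-1],[-1,0,0,0,-1],[-1,0,0,0,-1],[-1,0,0,0,-1],[-1,0,0,0,-1],[-1,0,0,0,-1],[-1,0,0,0,-1],[-1,0,0,0,-1],[-1,0,0,0,-1],[-1,0,0,0,-1],[-1,0,0,0,-1],[0,0,0,0,-1]]'
python3 - <<'E'
from h import *
for n in('top','scene'):
    s=snap(n,n+'2.png'); o=robot.get_obs(); t=o['tool_pos']
    # underside height: picked at 0.0498 with bottom 0.008
    zb=t[2]-.0498+.008
    for d in robot.spot_point('spice_jar',n): print(n,d['p'],unproj(s,d['centre'],zb))
    for d in robot.look_for('spice_jar',n): print(n,d, unproj(s,[d['box'][0]+d['box'][2]/2,d['box'][1]+d['box'][3]],zb))
print(t,o['width'])
b=cv2.imread('pics/scene2.png')[90:260,150:380]
cv2.imwrite('pics/b2.png',cv2.resize(b,None,fx=3,fy=3))
E
```

```text
time: 9.4
tool_pos: [0.4772, 0.2492, 0.1376]
ee_rot: [-1.574, -0.0, -1.568]
wrist_force: [-0.3, -1.2, -4.5]
width: 0.0675
top 0.82 [0.48969619 0.24922012 0.09595933]
top {'box': [213.4, 137.8, 14.7, 25.3], 'p': 0.49} [0.44299304 0.23263379 0.09595933]
scene 0.55 [0.46976169 0.25564471 0.09676695]
scene {'box': [283.7, 173.8, 15.2, 42.3], 'p': 0.58} [ 0.32886615 -0.21316009  0.09676695]
[0.47817709 0.24679114 0.13856695] 0.06784165460635037
```

View pics/b2.png

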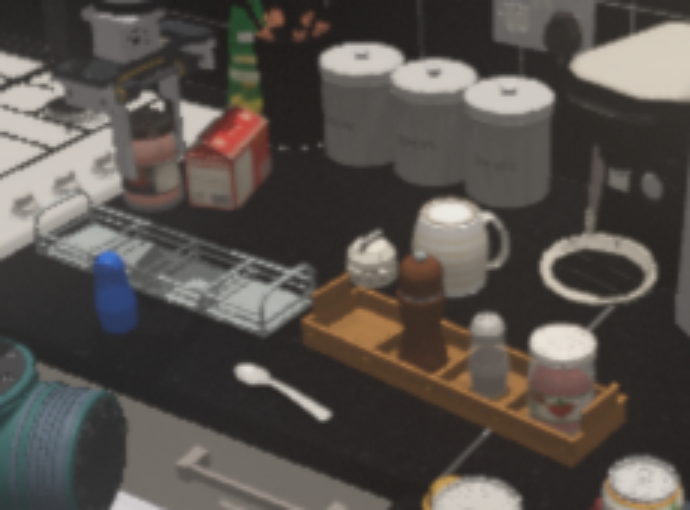

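The jar hangs upright at scene px (201,150), above the new rack. Now to bay 1.

```bash
python3 -m creep '[[-1,0,-0.14,0,-1],[-1,0,-0.14,0,-1],[-1,0,0,0,-1],[-0.7,0,0,0,-1],[-0.4,0,0,0,-1],[0,0.5,0,0,-1],[0,0.5,0,0,-1],[0,0.5,0,0,-1],[0,0.5,0,0,-1],[0,0.5,0,0,-1],[0,0.4,0,0,-1],[0,0.3,0,0,-1],[0,0.2,0,0,-1],[0,0,0,0,-1]]'
python3 - <<'E'
from h import *
o=robot.get_obs(); print(o['tool_pos'],o['wrist_force'],o['wrist_torque'])
snap('top','top3.png');snap('scene','scene3.png')
a=cv2.imread('pics/top3.png')[110:210,160:300];b=cv2.imread('pics/scene3.png')[110:210,130:270]
cv2.imwrite('pics/c3.png',np.hstack([cv2.resize(x,None,fx=2.8,fy=2.8,interpolation=2) for x in(a,b)]))
E
```

```text
time: 11.45
tool_pos: [0.4715, 0.3497, 0.0539]
ee_rot: [-1.571, -0.0, -1.571]
wrist_force: [-1.0, 0.1, -4.3]
width: 0.0679
[0.4715057  0.3497456  0.05393476] [-1.005353    0.12710628 -4.32460734] [-0.09308349  0.03706639  0.02086081]
```

View pics/c3.png

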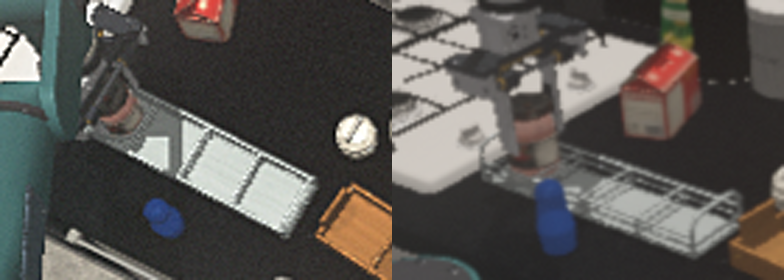

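```bash
python3 -m creep '[[0,0.1,0,0,-1],[0,0.06,0,0,-1],[0,0,0,0,-1],[0,0,0,0,0.6],[0,0,0,0,1],[0,0,0,0,1],[0,-0.3,0,0,1],[0,-0.6,0,0,1],[0,-0.8,0,0,1],[0,-0.8,0,0,1],[0,-1,0,0,1],[0.5,-0.5,0,0,1]]'
python3 - <<'E'
from h import *
s=snap('scene','scene4.png'); snap('top','top4.png')
print(robot.get_obs()['tool_pos'])
a=cv2.imread('pics/top4.png')[110:210,160:300];b=cv2.imread('pics/scene4.png')[110:210,130:270]
cv2.imwrite('pics/c4.png',np.hstack([cv2.resize(x,None,fx=2.8,fy=2.8,interpolation=2) for x in(a,b)]))
E
```

```text
time: 13.05
tool_pos: [0.4725, 0.3379, 0.1532]
ee_rot: [-1.567, 0.002, -1.57]
wrist_force: [0.3, -0.1, -0.6]
width: 0.0938
[0.47281249 0.3366829  0.15296909]
```

View pics/c4.png

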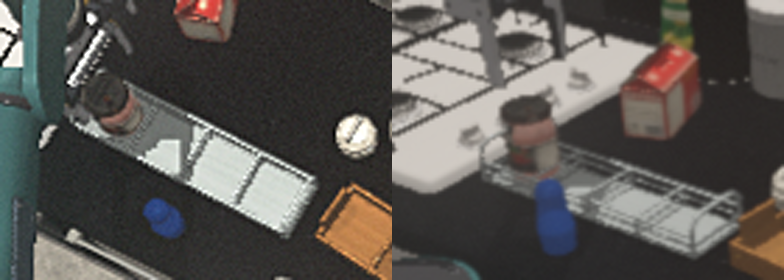

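Spice jar is upright in bay 1, gripper clear. Next, the pepper mill.

```bash
python3 -m creep '[[1,-0.4,-0.1,0,1],[1,0,-0.1,0,1],[1,0,-0.1,0,1],[1,0,0,0,1],[1,0,0,0,1],[1,0,0,0,1],[1,0,0,0,1],[1,0,0,0,1],[1,0,0,0,1],[1,0,0,0,1],[1,0,0,0,1],[1,0,0,0,1],[1,0,0,0,1],[1,0,0,0,1],[1,0,0,0,1],[1,0,0,0,1],[1,0,0,0,1],[0.8,0,0,0,1],[0.5,0,0,0,1],[0,0,0,0,1]]'
python3 - <<'E'
from h import *
for n in('top','scene'):
    s=snap(n)
    for d in robot.spot_point('pepper_mill',n)[:2]: print(n,d['p'],unproj(s,d['centre'],.008))
    for d in robot.look_for('pepper_mill',n)[:2]: print(n,d)
    print(proj(s,[[.464,-.121,.139],[.464,-.121,.06],[.464,-.121,.008]]))
E
```

```text
time: 15.65
tool_pos: [0.4637, -0.1205, 0.1596]
ee_rot: [-1.572, 0.001, -1.572]
wrist_force: [-1.0, -0.1, 0.4]
width: 0.0937
top 0.72 [ 0.45907814 -0.51710005  0.008     ]
top 0.41 [ 0.46821474 -0.1220743   0.008     ]
top {'box': [302.7, 193.2, 10.4, 15.2], 'p': 0.51}
[[305.5892111  195.32345776]
 [306.26486777 200.73948601]
 [306.67299829 204.01113962]]
scene 0.85 [ 0.46914532 -0.11095923  0.008     ]
scene {'box': [280.9, 172.6, 20.6, 40.1], 'p': 0.77}
[[289.51707816 173.96799696]
 [290.04560364 196.22746689]
 [290.37602439 210.16263093]]
```

```bash
python3 -m creep '[[0,0.5,0,0,1],[0,0.5,0,0,1],[0,0.5,0,0,1],[0,0.5,0,0,1],[0,0.5,0,0,1],[0,0.3,0,0,1],[0,0,0,0,0],[0,0,0,0,-1],[0,0,0,0,-1],[0,0,0,0,-1],[0,0,0,0,-1],[0,0,0,0,-1],[0,0,0,0,-1]]'
```

```text
time: 17.58
tool_pos: [0.4644, -0.1203, 0.0905]
ee_rot: [-1.57, -0.0, -1.571]
wrist_force: [0.3, 1.0, 0.8]
width: 0.0478
```

```bash
python3 -m creep '[[0,-0.3,0,0,-1],[0,-0.5,0,0,-1],[0,-0.8,0,0,-1],[0,-0.8,0,0,-1],[0,-0.8,0,0,-1],[0,-0.4,0,0,-1],[-0.5,0,0,0,-1],[-1,0,0.1,0,-1],[-1,0,0.1,0,-1],[-1,0,0,0,-1],[-1,0,0,0,-1],[-1,0,0,0,-1],[-1,0,0,0,-1],[-1,0,0,0,-1],[-1,0,0,0,-1],[-1,0,0,0,-1],[-1,0,0,0,-1],[-1,0,0,0,-1],[-1,0,0,0,-1],[-1,0,0,0,-1]]'; python3 -m creep '[[-1,0,0,0,-1],[-0.7,0,0,0,-1],[-0.3,0,0,0,-1],[0,0,0,0,-1]]';  python3 - <<'E'
from h import *
t=robot.get_obs()['tool_pos']; print(t)
for n in('top','scene'):
    s=snap(n,n+'5.png'); zb=t[2]-.0905+.008
    for d in robot.spot_point('pepper_mill',n)[:2]: print(n,d['p'],unproj(s,d['centre'],zb))
    for d in robot.look_for('pepper_mill',n)[:2]: print(n,d)
    print(proj(s,[[t[0],t[1],zb+h] for h in (.131,.06,0)]))
E
```

```text
time: 20.08
tool_pos: [0.4678, 0.2186, 0.1789]
ee_rot: [-1.573, -0.0, -1.57]
wrist_force: [0.8, -0.6, -1.5]
width: 0.048
time: 20.58
tool_pos: [0.4689, 0.2674, 0.1799]
ee_rot: [-1.571, -0.001, -1.57]
wrist_force: [0.1, -0.8, -0.7]
width: 0.048
[0.46890391 0.26737411 0.17988703]
top 0.7 [0.46703354 0.27418409 0.09738703]
[[206.69571374 139.79910544]
 [212.04663269 147.48720215]
 [216.18515366 153.43379405]]
scene 0.61 [0.48773705 0.28572547 0.09738703]
scene {'box': [183.0, 118.7, 23.2, 39.1], 'p': 0.79}
[[190.00221182 119.60321311]
 [192.94370457 139.48870534]
 [195.31411207 155.52976254]]
```

```bash
python3 -m creep '[[0,0.5,0,0,-1],[0,0.5,0,0,-1],[0,0.5,0,0,-1],[0,0.5,0,0,-1],[0,0.5,0,0,-1],[0,0.4,0,0,-1],[0,0.3,0,0,-1],[0,0.2,0,0,-1],[0,0.1,0,0,-1],[0,0.05,0,0,-1],[0,0,0,0,-1]]'
```

```text
time: 22.25
tool_pos: [0.4693, 0.2674, 0.0917]
ee_rot: [-1.57, 0.0, -1.571]
wrist_force: [-1.2, 0.0, -2.2]
width: 0.0477
```

```bash
python3 -m creep '[[0,0.05,0,0,-1],[0,0,0,0,-1],[0,0,0,0,0.4],[0,0,0,0,1],[0,0,0,0,1],[0,-0.4,0,0,1],[0,-0.8,0,0,1],[0,-1,0,0,1],[0,-0.6,0,0,1],[0.5,0,0,0,1],[1,0,0,0,1],[1,0,0,0,1]]'; python3 -m creep '[[1,0,-0.1,0,1],[1,0,-0.1,0,1],[1,0,-0.1,0,1],[1,0,-0.1,0,1],[1,0,-0.1,0,1],[1,0,-0.1,0,1],[1,0,0,0,1],[1,0,0,0,1],[1,0,0,0,1],[1,0,0,0,1],[1,0,0,0,1],[1,0,0,0,1],[1,0,0,0,1],[1,0,0,0,1],[1,0,0,0,1],[0.9,0,0,0,1],[0.5,0.3,0,0,1],[0,0,0,0,1]]'
python3 - <<'E'
from h import *
t=robot.get_obs()['tool_pos']; print(t)
for n in('top','scene'):
    s=snap(n,n+'6.png')
    for d in robot.look_for('salt_shaker',n)[:3]: print(n,d)
    print(proj(s,[[.453,-.205,h] for h in (.098,.06,.008)]))
a=cv2.imread('pics/top6.png')[110:240,170:370];b=cv2.imread('pics/scene6.png')[130:260,150:370]
cv2.imwrite('pics/c6.png',np.vstack([cv2.resize(a,(461,300)),cv2.resize(b,(461,272))]))
E
```

```text
time: 23.75
tool_pos: [0.4684, 0.2033, 0.1589]
ee_rot: [-1.573, -0.001, -1.571]
wrist_force: [1.3, -0.1, -0.2]
width: 0.0938
time: 26.0
tool_pos: [0.4528, -0.2053, 0.1508]
ee_rot: [-1.574, 0.002, -1.572]
wrist_force: [0.3, 0.5, -0.1]
width: 0.0938
[ 0.45281366 -0.20526317  0.15083549]
top {'box': [424.8, 276.7, 15.3, 15.6], 'p': 0.54}
top {'box': [302.1, 148.4, 24.4, 17.2], 'p': 0.28}
[[324.90629756 210.61308749]
 [324.75346764 212.85901494]
 [324.55624904 215.75732488]]
scene {'box': [175.0, 174.2, 21.6, 26.7], 'p': 0.88}
scene {'box': [305.5, 198.2, 14.2, 24.3], 'p': 0.81}
scene {'box': [450.1, 260.4, 16.5, 32.2], 'p': 0.79}
[[311.58598655 194.72021295]
 [311.51872622 205.45625348]
 [311.42982893 219.63920397]]
```

View pics/c6.png

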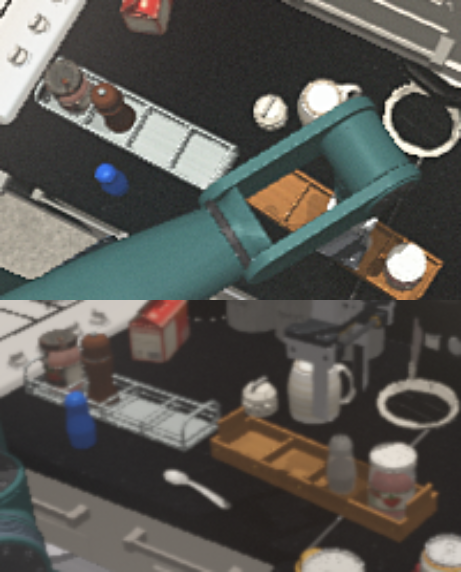

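Mill is upright in bay 2 beside the spice jar. The salt shaker at scene (312,210) is under the gripper, about 2–3 mm further right. Now I go down and grip it.

```bash
python3 -m creep '[[0.1,0.5,0,0,1],[0,0.6,0,0,1],[0,0.6,0,0,1],[0,0.6,0,0,1],[0,0.6,0,0,1],[0,0.6,0,0,1],[0,0.5,0,0,1],[0,0.28,0,0,1],[0,0,0,0,0],[0,0,0,0,-1],[0,0,0,0,-1],[0,0,0,0,-1],[0,0,0,0,-1],[0,0,0,0,-1],[0,0,0,0,-1]]'
```

```text
time: 28.08
tool_pos: [0.4541, -0.2077, 0.0458]
ee_rot: [-1.571, -0.0, -1.571]
wrist_force: [-0.4, 0.2, 0.7]
width: 0.0383
```

Width of 38 mm is less than the 44 mm expected, so I check before lifting.

```bash
python3 -m creep '[[0,0,0,0,-1]]'
python3 - <<'E'
from h import *
o=robot.get_obs(); print(o['tool_pos'],o['width'],o['wrist_torque'])
t=o['tool_pos']
ims=[]
for n,(x0,y0,w,h) in {'top':(285,175,80,70),'scene':(275,160,80,80)}.items():
    s=snap(n); im=cv2.resize(s['frame'][y0:y0+h,x0:x0+w],None,fx=5,fy=5,interpolation=2)
    for z in(.098,.065,.008):
        q=(proj(s,[[t[0],t[1],z]])[0]-[x0,y0]+.5)*5; cv2.circle(im,tuple(int(v) for v in q),2,(0,255,0),-1)
    ims.append(cv2.resize(im,(400,400)))
    print(n,[(d['p'],d['box']) for d in robot.look_for('salt_shaker',n)])
cv2.imwrite('pics/s7.png',np.hstack(ims))
E
```

```text
time: 28.2
tool_pos: [0.4541, -0.2077, 0.0458]
ee_rot: [-1.571, 0.0, -1.571]
wrist_force: [0.1, 0.1, 0.3]
width: 0.0381
[ 0.45411    -0.20770215  0.04577568] 0.038050507227718584 [-0.0573389   0.05681888  0.01158569]
top [(0.68, [423.9, 280.7, 15.7, 12.5])]
scene [(0.74, [448.1, 261.4, 18.0, 29.6]), (0.64, [305.7, 199.0, 11.3, 24.0]), (0.62, [180.9, 178.2, 13.7, 24.2]), (0.17, [324.7, 200.7, 22.4, 32.6])]
```

View pics/s7.png

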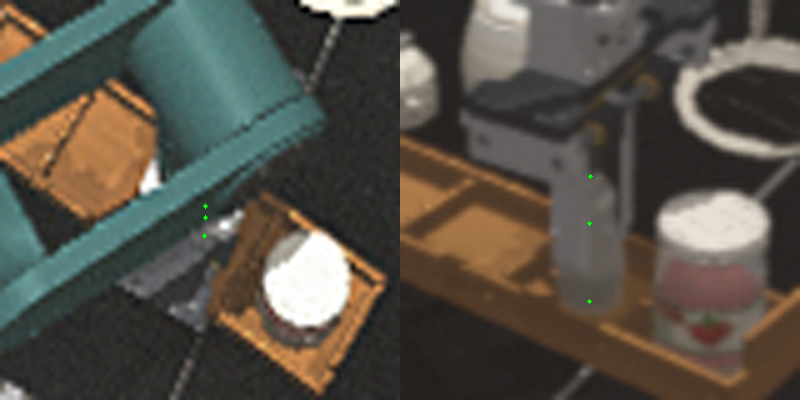

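The shaker looks tapered towards the dome and sits between the fingers (axis near the projected dots), so the narrower width is plausible. I lift gently and check.

```bash
python3 -m creep '[[0,-0.2,0,0,-1],[0,-0.4,0,0,-1],[0,-0.6,0,0,-1],[0,-0.8,0,0,-1],[0,-0.8,0,0,-1],[0,-0.6,0,0,-1],[0,-0.3,0,0,-1],[0,0,0,0,-1]]'
python3 - <<'E'
from h import *
o=robot.get_obs(); t=o['tool_pos'];print(t,o['width'],o['wrist_force'])
ims=[]
for n,(x0,y0,w,h) in {'top':(285,165,80,80),'scene':(270,140,80,80)}.items():
    s=snap(n); im=cv2.resize(s['frame'][y0:y0+h,x0:x0+w],None,fx=5,fy=5,interpolation=2)
    for z in(.0522,.019,-.0378):
        q=(proj(s,[[t[0],t[1],t[2]+z]])[0]-[x0,y0]+.5)*5; cv2.circle(im,tuple(int(v) for v in q),2,(0,255,0),-1)
    ims.append(im)
cv2.imwrite('pics/s8.png',np.hstack(ims))
E
```

```text
time: 29.4
tool_pos: [0.4543, -0.2078, 0.1388]
ee_rot: [-1.57, -0.0, -1.571]
wrist_force: [0.6, -0.2, -1.4]
width: 0.0385
[ 0.45427466 -0.20782691  0.1387542 ] 0.03846010475821217 [ 0.60671661 -0.19012147 -1.43565499]
```

View pics/s8.png

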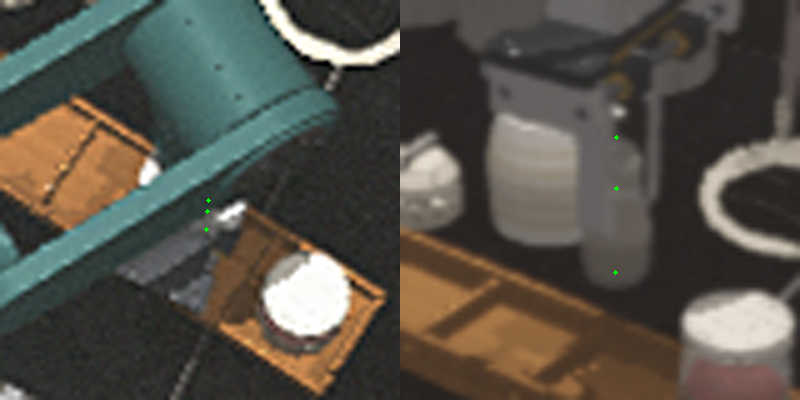

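Held upright, bottom at scene (313,197). Now to bay 3.

```bash
python3 -m creep '[[-0.5,0,0.1,0,-1],[-1,0,0.1,0,-1],[-1,0,0.1,0,-1],[-1,0,0.1,0,-1],[-1,0,0.08,0,-1],[-1,0,0,0,-1],[-1,0,0,0,-1],[-1,0,0,0,-1],[-1,0,0,0,-1],[-1,0,0,0,-1],[-1,0,0,0,-1],[-1,0,0,0,-1],[-1,0,0,0,-1],[-1,0,0,0,-1],[-1,0,0,0,-1],[-0.7,0,0,0,-1],[-0.4,0,0,0,-1],[0,0,0,0,-1]]'; python3 -m creep '[[0,0.5,0,0,-1],[0,0.5,0,0,-1],[0,0.5,0,0,-1],[0,0.5,0,0,-1],[0,0.5,0,0,-1],[0,0.4,0,0,-1],[0,0.3,0,0,-1],[0,0.2,0,0,-1],[0,0.1,0,0,-1],[0,0.1,0,0,-1],[0,0,0,0,-1]]'
python3 - <<'E'
from h import *
o=robot.get_obs(); t=o['tool_pos']
for n in('scene','top'):
    s=snap(n,n+'9.png')
    print(n,[(d['p'],d['box']) for d in robot.look_for('salt_shaker',n)],proj(s,[[t[0],t[1],t[2]+z] for z in(.0522,-.0378)]))
E
```

```text
time: 31.75
tool_pos: [0.466, 0.1827, 0.138]
ee_rot: [-1.571, -0.0, -1.57]
wrist_force: [-0.2, 0.2, -0.9]
width: 0.0382
time: 33.12
tool_pos: [0.4662, 0.1824, 0.0483]
ee_rot: [-1.571, 0.0, -1.571]
wrist_force: [0.3, 0.7, -1.5]
width: 0.0383
scene [(0.81, [447.1, 260.8, 17.9, 32.0]), (0.69, [210.1, 164.9, 13.9, 19.6]), (0.59, [178.9, 175.7, 17.8, 27.5]), (0.59, [190.1, 157.4, 17.9, 21.2])] [[213.81347583 160.9694686 ]
 [216.69699547 184.22086016]]
top [(0.56, [425.1, 277.2, 16.7, 15.8]), (0.55, [238.5, 165.5, 3.1, 9.5]), (0.53, [217.1, 184.1, 8.3, 10.7])] [[235.00331184 163.10396224]
 [239.64435249 170.73691591]]
```

```bash
python3 -m creep '[[0,0.1,0,0,-1],[0,0,0,0,-1],[0,0,0,0,0.3],[0,0,0,0,1],[0,0,0,0,1],[0,0,0,0,1],[0,-0.3,0,0,1],[0,-0.7,0,0,1],[0,-1,0,0,1],[0,-1,0,0,1],[0,-0.6,0,0,1],[0.5,0,0,0,1],[1,0,0,0,1],[1,0,0,0,1]]'; python3 -m creep '[[1,0,-0.1,0,1],[1,0,-0.1,0,1],[1,0,-0.1,0,1],[1,0,-0.1,0,1],[1,0,-0.1,0,1],[1,0,-0.1,0,1],[1,0,-0.1,0,1],[1,0,-0.1,0,1],[1,0,-0.04,0,1],[1,0,0,0,1],[1,0,0,0,1],[1,0,0,0,1],[1,0,0,0,1],[1,0,0,0,1],[1,0,0,0,1],[0.9,0,0,0,1],[0.7,0,0,0,1],[0,0,0,0,1]]'
python3 - <<'E'
from h import *
t=robot.get_obs()['tool_pos']; print(t)
for n in('scene','top'):
    s=snap(n,n+'10.png')
    print(n,[(d['p'],d['box']) for d in robot.look_for('jam_jar',n)],proj(s,[[.444,-.295,z] for z in(.102,.008)]))
    print(n,[(d['p'],d['box']) for d in robot.look_for('salt_shaker',n)])
E
```

```text
time: 35.08
tool_pos: [0.4652, 0.1184, 0.1345]
ee_rot: [-1.573, -0.001, -1.571]
wrist_force: [0.1, 0.2, 0.6]
width: 0.094
time: 37.33
tool_pos: [0.4447, -0.2961, 0.1352]
ee_rot: [-1.571, 0.001, -1.573]
wrist_force: [-1.0, 0.6, -0.3]
width: 0.0946
[ 0.44465298 -0.29610023  0.13520273]
scene [(0.62, [326.8, 199.8, 21.7, 33.3])] [[337.04608647 203.43789095]
 [335.92731029 229.99449577]]
scene [(0.78, [446.0, 262.4, 20.6, 30.4]), (0.64, [179.2, 175.1, 17.6, 28.2]), (0.48, [210.0, 164.2, 11.5, 22.3])]
top [] [[345.97216022 223.25666284]
 [344.34026121 227.91461562]]
top [(0.64, [423.5, 276.6, 18.6, 17.4]), (0.54, [213.0, 181.8, 10.9, 13.8]), (0.48, [233.0, 164.8, 10.7, 9.8])]
```

Salt shaker detected upright in bay 3 (box (210,164)). Now the jam jar.

```bash
python3 -m creep '[[0,0.5,0,0,1],[0,0.5,0,0,1],[0,0.5,0,0,1],[0,0.5,0,0,1],[0,0.5,0,0,1],[0,0.5,0,0,1],[0,0.4,0,0,1],[0,0.1,0,0,1],[0,0,0,0,-1],[0,0,0,0,-1],[0,0,0,0,-1],[0,0,0,0,-1],[0,0,0,0,-1],[0,0,0,0,-1]]'
```

```text
time: 39.38
tool_pos: [0.4451, -0.2954, 0.0487]
ee_rot: [-1.57, -0.0, -1.571]
wrist_force: [-0.2, -0.9, 1.9]
width: 0.0628
```

```bash
python3 -m creep '[[0,-0.2,0,0,-1],[0,-0.4,0,0,-1],[0,-0.6,0,0,-1],[0,-0.8,0,0,-1],[0,-0.8,0,0,-1],[0,-0.6,0,0,-1],[0,-0.2,0,0,-1],[0,0,0,0,-1]]'
python3 - <<'E'
from h import *
o=robot.get_obs(); t=o['tool_pos'];print(t,o['width'],o['wrist_force'],o['wrist_torque'])
ims=[]
for n,(x0,y0,w,h) in {'top':(305,175,80,80),'scene':(300,160,80,80)}.items():
    s=snap(n); im=cv2.resize(s['frame'][y0:y0+h,x0:x0+w],None,fx=5,fy=5,interpolation=2)
    for z in(.0533,.019,-.0407):
        q=(proj(s,[[t[0],t[1],t[2]+z]])[0]-[x0,y0]+.5)*5; cv2.circle(im,tuple(int(v) for v in q),2,(0,255,0),-1)
    ims.append(im)
cv2.imwrite('pics/s9.png',np.hstack(ims))
E
```

```text
time: 40.38
tool_pos: [0.4451, -0.2952, 0.1383]
ee_rot: [-1.571, -0.0, -1.571]
wrist_force: [-0.2, 0.1, -3.9]
width: 0.0626
[ 0.44506382 -0.29518894  0.1383244 ] 0.06257361564829472 [-0.19902522  0.11552062 -3.90792958] [-0.0828387   0.08261049  0.05160945]
```

View pics/s9.png

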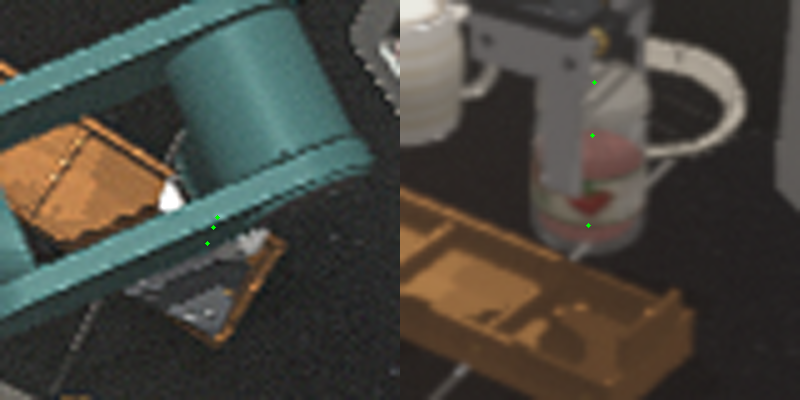

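The jar is centred on the grip (scene jar spans cols 326–349, grip axis 338) and upright. Now to bay 4.

```bash
python3 -m creep '[[-0.5,0,0.1,0,-1],[-1,0,0.1,0,-1],[-1,0,0.1,0,-1],[-1,0,0.1,0,-1],[-1,0,0.1,0,-1],[-1,0,0.1,0,-1],[-1,0,0.1,0,-1],[-1,0,0.06,0,-1],[-1,0,0,0,-1],[-1,0,0,0,-1],[-1,0,0,0,-1],[-1,0,0,0,-1],[-1,0,0,0,-1],[-1,0,0,0,-1],[-1,0,0,0,-1],[-0.7,0,0,0,-1],[-0.4,0,0,0,-1],[0,0,0,0,-1]]'
python3 - <<'E'
from h import *
o=robot.get_obs(); t=o['tool_pos'];print(t)
s=snap('scene'); print([(d['p'],d['box']) for d in robot.look_for('jam_jar','scene')],proj(s,[[t[0],t[1],t[2]-.0407]]))
E
```

```text
time: 42.72
tool_pos: [0.464, 0.0952, 0.1381]
ee_rot: [-1.571, -0.0, -1.57]
wrist_force: [0.1, -1.3, -2.7]
width: 0.0628
[0.4639758  0.09515116 0.13809234]
[(0.66, [224.1, 139.6, 19.5, 32.4])] [[234.08038414 168.48846423]]
```

```bash
python3 -m creep '[[0,0.5,0,0,-1],[0,0.5,0,0,-1],[0,0.5,0,0,-1],[0,0.5,0,0,-1],[0,0.4,0,0,-1],[0,0.3,0,0,-1],[0,0.3,0,0,-1],[0,0.2,0,0,-1],[0,0.2,0,0,-1],[0,0.1,0,0,-1],[0,0,0,0,-1]]'
```

```text
time: 44.2
tool_pos: [0.464, 0.0948, 0.0506]
ee_rot: [-1.571, 0.0, -1.571]
wrist_force: [0.5, -0.9, -3.0]
width: 0.0624
```

Free of contact, 2 mm above the floor. I lower it, release, retreat and check.

```bash
python3 -m creep '[[0,0.08,0,0,-1],[0,0,0,0,-1],[0,0,0,0,0.5],[0,0,0,0,1],[0,0,0,0,1],[0,0,0,0,1],[0,-0.3,0,0,1],[0,-0.7,0,0,1],[0,-1,0,0,1],[0,-1,0,0,1],[0,-1,0,0,1],[0.5,-0.5,0,0,1],[1,0,0,0,1],[1,0,0,0,1],[1,0,0,0,1],[1,0,0,0,1],[1,0,0,0,1],[1,0,0,0,1],[1,0,0,0,1],[1,0,0,0,1]]'; python3 -m creep '[[1,0,0,0,1],[1,0,0,0,1],[0,0,0,0,1]]'
python3 - <<'E'
from h import *
S={n:snap(n) for n in('top','scene')}
for n in S:
  for l in('egg_timer','mug','tumbler'): print(n,l,[np.round(unproj(S[n],d['centre'],0)[:2],3).tolist() for d in robot.spot_point(l,n)[:1]])
a=S['top']['frame'][115:215,170:300];b=S['scene']['frame'][130:220,150:290]
cv2.imwrite('pics/fin.png',np.hstack([cv2.resize(a,(390,300),interpolation=2),cv2.resize(b,(400,300),interpolation=2)]))
E
```

```text
time: 46.7
tool_pos: [0.4635, -0.1192, 0.1614]
ee_rot: [-1.571, -0.0, -1.572]
wrist_force: [0.4, 0.6, 1.2]
width: 0.094
time: 47.08
tool_pos: [0.4635, -0.1694, 0.1612]
ee_rot: [-1.571, -0.0, -1.574]
wrist_force: [-0.4, -0.3, -0.6]
width: 0.0939
top egg_timer [[0.59, 0.04]]
top mug [[0.649, -0.072]]
top tumbler [[0.447, -0.528]]
scene egg_timer [[0.604, 0.052]]
scene mug [[0.647, -0.052]]
scene tumbler [[0.473, 0.183]]
```

View pics/fin.png

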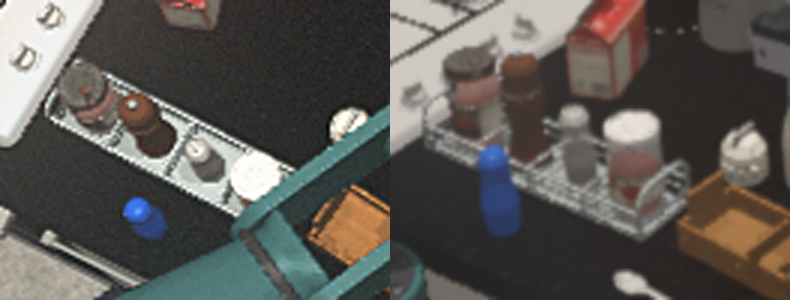

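All four stand upright in the new rack in the right order: spice jar, mill, salt shaker, jam jar (scene px about (178,160), (196,162), (216,173), (235,180)). The gripper is clear, so I hand in.

```bash
python3 -c "
from bench import robot
print(robot.close_job(), robot.get_obs()['time'])"
```

```text
the job is handed in; nothing more can be done
the job is handed in; nothing more can be done
```

I moved all four things from the wooden rack into the wire rack, one to a bay. Left to right they are the spice jar, pepper mill, salt shaker and jam jar, the same order as before. I handed the job in at about 47 s.

**Last picture:** all four stand upright in their bays, and the gripper is open and well clear.

**Bystanders:**
- **Top view:** the egg timer, mug and tumbler were within about 1 cm of where they started.
- **Scene view:** the egg timer and mug readings were 2 to 3 cm off their first readings. I put this down to the detector's scatter, since the arm never went near them.
- **Tumbler:** the scene view gave a false hit on the new rack, so only the top view supports it.

**Grip widths:** they read about 38 mm on the salt shaker and 63 mm on the jam jar, less than the listed 44 and 65 mm. Both hung upright and centred when lifted, so I took the difference to be taper.

I viewed 16 pictures, two over the budget.

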